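Add inlaid wood tiles to a pressing pile of unknown height

ROBOT

A 7-joint arm with a two-finger parallel gripper is mounted at the origin on the work surface. World frame = base frame: x ahead of the robot, y to its left, z up, the work surface at z = 0. Lengths are in m, angles in rad, forces in N, time in s.
With the tool pointing down it reaches from about 0.425 to 0.925 m from the base axis. Payload 6.8 kg.
Tool frame: the origin (TCP) lies between the finger pads; the fingertips stand 22 mm ahead of it and the grasp point (between the pads) lies 3 mm ahead of it; z points along the fingers, y is the line along which they close (so a half turn about z gives the same grasp; the last joint's range is limited). The gripper opens to 85 mm and grips with 20 to 120 N. Pads are 22 mm wide; open, the fingers measure 114 mm over their backs; the gripper's body (76 mm by 85 mm) begins 54 mm behind the grasp point. The pads swing forward as they close: fully open they stand 13 mm farther back than shut.
Start: joints at [1.109, 0.477, 0.022, 1.555, -0.011, 1.109, -0.083], TCP at [0.234, -0.633, 0.253] pointing down, gripper open.
Joint ranges: [-2.96, 2.96], [-0.34, 2.1], [-1.41, 1.46], [0.24, 2.44], [-1.37, 4.51], [0.17, 1.92], [-2.96, 2.96]. Speed limits (rad/s): [2.39, 2.39, 3.14, 3.14, 3.14, 3.14, 3.14].

INTERFACE

Orientations are given as a unit quaternion [w, x, y, z].
In Python, from station import bot gives the robot as it stands.
- The arm moves only by the tool servo_tool, never from a script. Its argument "motion" is a list that holds one entry, the list of rows, each a list of 5 numbers: the opening, from 0 (shut) to 1 (fully open), then the shift along the world's x, y, z each as a share of 0.04 m, from -1 to 1, then the turn about the world's z as a share of 0.12 rad, from -1 to 1. A call has 1 to 20 rows; each row shifts and turns the commanded pose from where the row before left it; what a row does not reach is not made up. A row lasts 1/10 s, in which the tool goes at most 50 mm and 8.59 degrees, less where a joint would pass 70% of its speed; a pose out of reach is approached as far as the arm can. A call with a number of a shift or a turn outside -1 to 1 is refused whole. A call with a gripper value outside its range is refused whole. The fingers move at their own pace and stop on an object; "newtons" is the grip in N (left out, the last holds). Time passes only in rows, so rows that do not move let the fingers close. It gives the time, the measured TCP pose, the force, the opening and the grip force at its end, in the units of the state.
- bot.get_obs(): the state, without advancing time (a new reading comes with each control period).
- bot.read_camera(name): name is "scene" or "side" or "wrist"; returns (picture, depth): 384x512x3 uint8, red, green, blue; 384x512 float32, m along the optical axis (not along the pixel's ray), 0 where there is no reading.
- bot.get_calibration(name): a dict with "fovy" (degrees; the focal length in pixels is half the picture's height over the tangent of half this angle, whatever the lens; pixels are square), "cx", "cy" (the principal point, pixels), "view" (4x4, takes a point from world to camera coordinates). Camera axes: x right, y down, z forward; pixel columns grow to the right and rows downward; lengths in m; the calibration is good to about 2 mm. The wrist camera is an equidistant fisheye: a pixel r from the principal point sees the ray r / f radians off the axis. A picture is of the moment at which its call begins: read the wrist's pose just before it. get_calibration takes no time and is no camera call; for the wrist camera it gives the pose at the moment of the call.
- bot.hand_in(): hands the job in; it is judged then, once.
The state is a dict: "t": time; "q": joint angles; "joint_vel": joint speeds; "joint_torque": joint torques, N m; "eef_pos": TCP position; "tool_rot": TCP orientation; "contact_force": force on the tool from outside, world axes, zero at the start; "torque": the same for the moment, N m; "gripper_width": opening from 0.0 (shut) to 1.0 (fully open); "grasp_force": force on a finger pad.
Only numpy, scipy, OpenCV 4.12 (cv2) and the standard library are available. Lean on these libraries where they do the work, as an engineer would, in place of code of your own. Each camera call takes 0.05 s, during which the arm holds its last target. There are 200 camera calls.

TASK

Get the pressing bed ready and load it: move the blue-capped jar that blocks the open end of the T-slot onto the cork mat, then slide the red hold-down dog along the slot and out of its open end, and put it in the green tray. Then add all the loose wood tiles flat and flush to the pile on the bed, and last of all set the steel pressing block flush on top. Nobody has measured the pile, so lower each piece until you feel it touch before letting go: nothing may be dropped on the pile, and the glue bottle and paint pots stay where they are.

Things in the scene. Friction and masses are not known exactly. Their poses are not given: they have to be found in the camera images.
- bed: Fixed bed: grey plate 170 x 80 x 6 mm, T-slot rail along its right (-y) side. Origin on the table under the pile's middle; x along the slot away from its open end, y from rail to pile, z up. Centred on the origin, long side along x, is a fixed pile of finished tiles 110 x 54 mm; its top is anywhere from 26 to 56 mm above the table, not measured: feel for it.
- slot_end (a point): Middle of the T-slot's open end, on the rail's top face 22 mm above the table. Rail 44 mm wide, along the bed's x at bed y = -58 mm, from x = -85 mm (open end) to +85 mm (closed). Slot 15 mm wide at the top, 30 mm wide inside from 6 to 16 mm above the table.
- dog: Loose red hold-down dog, 0.25 kg, in the slot, its arm over the pile. Origin under the middle of its T foot (6 mm above the table in the slot). Foot 28 (along slot) x 27 x 8 mm, play 1.5 mm sideways, 2 mm up. Block 26 x 26 mm, 18 to 82 mm above origin; arm 16 mm wide, 60 to 74 mm up, reaching y = +47 mm. Slides freely; lifts out only when the whole foot is past the open end. Grip its x faces.
- tray: Fixed open green tray 160 x 150 mm (x, y), walls 30 mm high and 5 mm thick, floor 5 mm. Origin at the middle of its underside.
- jar: Squat jar with a blue cap, 58 mm in diameter, 45 mm high, 0.18 kg; stands just outside the open end of the T-slot. Origin at the centre of its underside.
- cork: Fixed round cork mat, 120 mm in diameter, 2 mm thick; origin at the centre of its underside.
- tile1: Loose inlaid wood tile lying flat, 110 mm long (x) x 54 mm wide (y), between 10 and 14 mm thick, about 0.07 kg. Origin at the centre of its underside. Three to five of the five tiles are present; the others read None from the start.
- tile2: Loose inlaid wood tile lying flat, 110 mm long (x) x 54 mm wide (y), between 10 and 14 mm thick, about 0.07 kg. Origin at the centre of its underside. Three to five of the five tiles are present; the others read None from the start.
- tile3: Loose inlaid wood tile lying flat, 110 mm long (x) x 54 mm wide (y), between 10 and 14 mm thick, about 0.07 kg. Origin at the centre of its underside. Three to five of the five tiles are present; the others read None from the start.
- tile4: Loose inlaid wood tile lying flat, 110 mm long (x) x 54 mm wide (y), between 10 and 14 mm thick, about 0.07 kg. Origin at the centre of its underside. Three to five of the five tiles are present; the others read None from the start.
- tile5: Loose inlaid wood tile lying flat, 110 mm long (x) x 54 mm wide (y), between 10 and 14 mm thick, about 0.07 kg. Origin at the centre of its underside. Three to five of the five tiles are present; the others read None from the start.
- presser: Loose steel pressing block, 0.45 kg: a plate 110 (x) x 54 (y) x 16 mm with a black grip on top, 44 mm (x) x 22 mm (y), from 16 to 52 mm above the origin. Origin at the centre of its underside.
- glue: Amber glue bottle, 54 mm in diameter, 140 mm high, a bystander. Origin at its underside.
- paint: Red-capped paint pot, 48 mm in diameter, 60 mm high, a bystander. Origin at its underside.
- paint_b: Yellow-capped paint pot, 48 mm in diameter, 60 mm high, a bystander. Origin at its underside.
Mind the look-alikes: they are no part of the job. What is shaped like the tile1 but pink is not meant. Several things look just like the presser: the one meant starts farthest to the robot's right.

How it is judged:
By the outcome, as a careful person would: the job done as asked, in the order asked, and still so for the second after the job is handed in, with the robot touching nothing.
Of tile1, tile2, tile3, tile4, tile5 only 3 to 5 are there at a start; the rules pass over those that are not, and their reading is None.
At some moment in a run one of jar, presser may be knocked a few centimetres aside while the robot is not near it.
It also fails if it takes over 210 s, if anything falls off the work surface, if the arm or the gripper's body presses on something with over 40 N, if the wrist force passes 120 N, or if a joint passes its speed limit or range.

## Working session

There is one attempt and no reset: what is moved stays moved. The work goes in short steps, Python scripts to look and compute and a tool call to move; the robot and the scene stay as the last step left them, time stands still between calls to the robot, and variables do not carry over. Pictures are saved under pics/ and viewed, at most 14 in all, crops included, and the job is handed in when it is done.

Besides the shell and the picture viewer there is one more tool, called after ">>>" as a command line: name --argument value ..., lists and objects as JSON in quotes. servo_tool: Moves the arm, as the interface text tells. Shift numbers are shares of 0.04 m and turn numbers shares of 0.12 rad, none past 1 either way. Its arguments: {"type":"object","properties":{"motion":{"type":"array"},"newtons":{"type":"number"}},"required":["motion"]}

```bash
ls; mkdir -p pics; cat > h.py <<'E'
import numpy as np, cv2
from station import bot
def snap(n,f):
    c=bot.get_calibration(n); im,d=bot.read_camera(n)
    np.savez('pics/'+f+'.npz',im=im,d=d,cx=c['cx'],cy=c['cy'],fovy=c['fovy'],view=c['view'])
    cv2.imwrite('pics/'+f+'.png',im[:,:,::-1]); return im,d,c
def load(f):
    z=np.load('pics/'+f+'.npz'); return z['im'],z['d'],{k:z[k] for k in('cx','cy','fovy','view')}
def cloud(im,d,c,wrist=False):
    H,W=d.shape; f=H/2/np.tan(np.radians(float(c['fovy']))/2)
    u,v=np.meshgrid(np.arange(W),np.arange(H)); x=(u-c['cx'])/f; y=(v-c['cy'])/f
    if wrist:
        r=np.hypot(x,y)+1e-9; k=np.tan(np.minimum(r,1.5))/r; x=x*k;y=y*k
    P=np.stack([x*d,y*d,d,np.ones_like(d)],-1)
    return (P@np.linalg.inv(c['view']).T)[...,:3]
E
python3 - <<'E'
from h import *
for n in('scene','side','wrist'):
    im,d,c=snap(n,n+'0'); print(n,c['fovy'],c['cx'],c['cy'],(d>0).mean(),np.linalg.inv(c['view'])[:3,3].round(3))
a=[cv2.imread(f'pics/{n}0.png') for n in('scene','side')]
o=bot.get_obs();print(o['t'],o['eef_pos'],o['tool_rot'],o['contact_force'],o['gripper_width'])
E
```

```text
pics
scene 44.47108738318138 252.48501850965823 192.58819135286336 0.9958445231119791 [ 1.046 -0.587  1.315]
side 51.94229399791911 257.294520377521 194.19344478042473 0.9959767659505209 [0.056 1.034 0.764]
wrist 65.70646984690485 256.49439780156354 192.47637819254746 0.976837158203125 [ 0.295 -0.611  0.372]
0.15 [ 0.23375273 -0.63279212  0.25253839] [-6.80817507e-04  9.84392893e-01  1.75983367e-01 -1.51904402e-04] [-0.05188035  0.29573158  0.63779033] 0.9985540753901565
```

View pics/scene0.png

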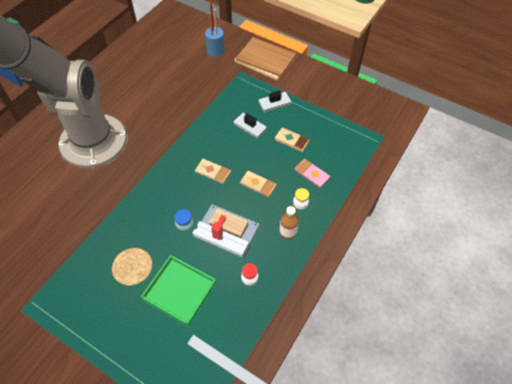

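View pics/side0.png

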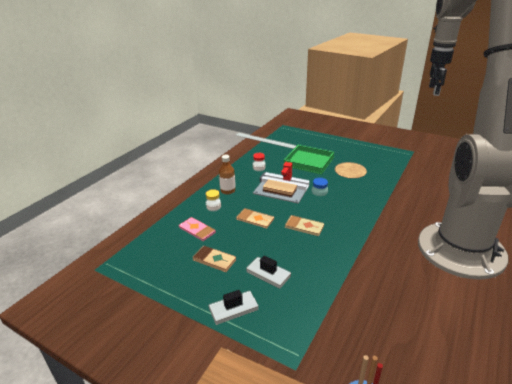

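The scene shows the jar (183,219), bed and dog (226,228), tray (178,289), cork (131,266), wood tiles (212,171), (258,184) and (292,139), and a pink look-alike (312,172). The two presser-like blocks are at (250,124) and (274,100).

```bash
cat > m.py <<'E'
from h import *
import sys
im,d,c=load('scene0'); P=cloud(im,d,c)
im2,d2,c2=load('side0'); P2=cloud(im2,d2,c2)
hsv=cv2.cvtColor(im,cv2.COLOR_RGB2HSV); 
# mat = teal; table-level check
m=(np.abs(P[...,2])<.004); print('table z',np.median(P[...,2][150:160,150:160]),np.median(P2[...,2][180:190,330:340]))
for nm,PP,I in(('scene',P,im),('side',P2,im2)):
    z=PP[...,2]; k=((z>.0055)&(z<.2)&(PP[...,0]>.3)&(PP[...,0]<1.0)&(PP[...,1]>-.75)&(PP[...,1]<.6)).astype(np.uint8)
    n,l,s,ce=cv2.connectedComponentsWithStats(k)
    for i in range(1,n):
        if s[i,4]<40: continue
        q=PP[l==i]; top=np.percentile(q[:,2],95); t=q[q[:,2]>top-.006]
        r=cv2.minAreaRect((t[:,:2]*1000).astype(np.float32))
        print(nm,ce[i].round(),s[i,4],'top',round(top,4),'rect',np.round(r[0],0),np.round(r[1],0),round(r[2],1),'rgb',np.median(I[l==i],0))
E
python3 m.py
python3 - <<'E'
from h import *
im,d,c=load('scene0')
a=cv2.resize(im[85:260,160:345,::-1],None,fx=4.3,fy=3.4)[:600,:800]
a=cv2.resize(im[85:225,180:345,::-1],None,fx=4,fy=4,interpolation=cv2.INTER_CUBIC)
cv2.imwrite('pics/crop1.png',a)
E
```

```text
table z -0.0004165612617020864 7.059229044598103e-05
scene [274. 100.] 393 top 0.0516 rect [454. 500.] [45. 29.] 52.1 rgb [197. 208. 203.]
scene [250. 124.] 418 top 0.0517 rect [442. 352.] [24. 46.] 76.9 rgb [201. 209. 208.]
scene [292. 139.] 408 top 0.0181 rect [600. 376.] [110.  58.] 3.0 rgb [215. 178. 133.]
scene [213. 170.] 445 top 0.0164 rect [441. 113.] [111.  56.] 5.4 rgb [228. 191. 144.]
scene [312. 172.] 392 top 0.0144 rect [729. 289.] [ 56. 109.] 81.3 rgb [254. 181. 182.]
scene [258. 183.] 433 top 0.0144 rect [597. 153.] [110.  57.] 3.2 rgb [242. 188. 132.]
scene [293. 214.] 738 top 0.1384 rect [772.  51.] [24. 24.] 62.5 rgb [197. 180.  97.]
scene [225. 230.] 1626 top 0.0818 rect [599. -69.] [27. 61.] 6.2 rgb [236. 203. 171.]
scene [183. 220.] 312 top 0.0483 rect [478. -96.] [47. 49.] 35.8 rgb [ 69. 130. 217.]
scene [181. 289.] 1271 top 0.032 rect [ 603. -286.] [162. 151.] 2.9 rgb [ 81. 199. 109.]
scene [249. 274.] 293 top 0.0632 rect [ 753. -143.] [40. 40.] 32.1 rgb [245.  87.  80.]
scene [166. 290.] 133 top 0.0099 rect [ 571. -305.] [73. 42.] 3.3 rgb [ 87. 216. 114.]
side
[... 253 characters left out ...]
.5]
side [320. 186.] 238 top 0.0462 rect [472. -93.] [50. 48.] 89.3 rgb [ 56.  114.5 130. ]
side [213. 200.] 258 top 0.0605 rect [748. 169.] [40. 42.] 64.6 rgb [200. 193. 135.]
side [255. 218.] 368 top 0.0119 rect [594. 156.] [112.  61.] 3.7 rgb [233. 174. 118.]
side [304. 225.] 424 top 0.0141 rect [437. 116.] [111.  60.] 4.5 rgb [218.  166.5 122. ]
side [197. 228.] 402 top 0.0119 rect [725. 292.] [ 57. 116.] 80.5 rgb [247.  157.5 137. ]
side [214. 258.] 587 top 0.0156 rect [596. 380.] [112.  57.] 1.7 rgb [179. 153. 113.]
side [269. 271.] 750 top 0.0518 rect [435. 355.] [23. 44.] 80.8 rgb [172.5 178.  173. ]
side [233. 306.] 977 top 0.0515 rect [451. 503.] [44. 23.] 50.8 rgb [182. 189. 185.]
```

View pics/crop1.png

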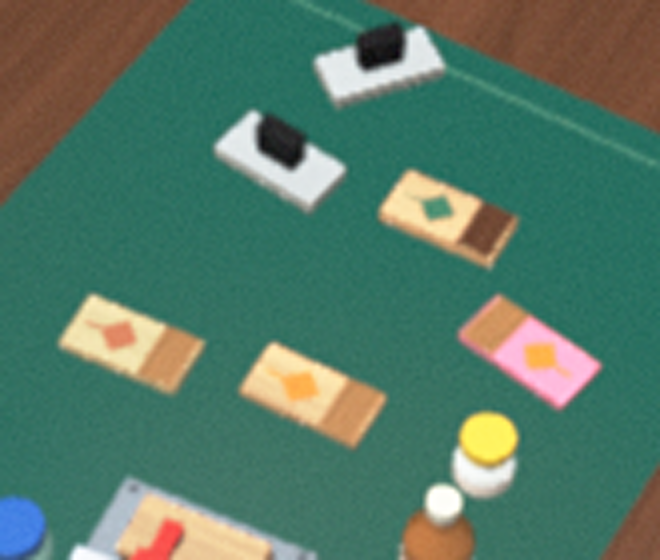

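Candidates for the presser are (250,124) at y≈0.352 and (274,100) at y≈0.500. The robot's right is -y, so (250,124) is the one meant. The crop confirms this, and also shows three wood tiles, with the pink one ignored. Next I'll move over the bed for a close look.

>>> servo_tool --motion '[[[1, 0.48, 0.98, 0.04, -0.18], [1, 0.48, 0.98, 0.04, -0.18], [1, 0.48, 0.98, 0.04, -0.18], [1, 0.48, 0.98, 0.04, -0.18], [1, 0.48, 0.98, 0.04, -0.18], [1, 0.48, 0.98, 0.04, -0.18], [1, 0.48, 0.98, 0.04, -0.18], [1, 0.48, 0.98, 0.04, -0.18], [1, 0.48, 0.98, 0.04, -0.18], [1, 0.48, 0.98, 0.04, -0.18], [1, 0.48, 0.98, 0.04, -0.18], [1, 0.48, 0.98, 0.04, -0.18], [1, 0.48, 0.98, 0.04, -0.18], [1, 0.48, 0.98, 0.04, -0.18], [1, 0, 0, 0, 0], [1, 0, 0, 0, 0]]]' --newtons 40

```text
t: 1.75
eef_pos: [0.5028, -0.0834, 0.2755]
tool_rot: [-0.0, 1.0, 0.027, -0.0]
contact_force: [-0.2, -0.4, -0.2]
gripper_width: 1.001
grasp_force: 0.0
```

```bash
cat > w.py <<'E'
from h import *
import sys
f=sys.argv[1]; im,d,c=snap('wrist',f); P=cloud(im,d,c,True); z=P[...,2]
o=bot.get_obs(); T=o['tool_rot']; print(o['t'],o['eef_pos'].round(4),'yaw',round(2*np.degrees(np.arctan2(T[2],T[1])),2))
hsv=cv2.cvtColor(im,cv2.COLOR_RGB2HSV)
k=((z>.0055)&(z<.16)&(P[...,0]>.3)).astype(np.uint8)
n,l,s,ce=cv2.connectedComponentsWithStats(k)
for i in range(1,n):
    if s[i,4]<400: continue
    q=P[l==i]; top=np.percentile(q[:,2],90); t=q[abs(q[:,2]-top)<.005]
    r=cv2.minAreaRect((t[:,:2]*1000).astype(np.float32)); (cc,rr)=cv2.minEnclosingCircle((t[:,:2]*1000).astype(np.float32))
    print(ce[i].round(),s[i,4],'top',round(top,4),np.round(r[0],1),np.round(r[1],1),round(r[2],1),'circ',np.round(cc,1),round(rr,1),np.median(im[l==i],0))
E
python3 w.py w1
```

```text
1.8 [ 0.5023 -0.0848  0.2754] yaw 2.96
[32. 28.] 1266 top 0.0103 [721.3 291.5] [57.1 97.6] 79.9 circ [721.8 292.2] 55.5 [247. 175. 142.]
[238.  84.] 7956 top 0.0789 [596.1 -68.1] [58.9 19.4] 89.8 circ [594.7 -68.1] 30.1 [241. 204. 157.]
[404. 102.] 3261 top 0.0289 [ 601.8 -284.8] [160.4 151.9] 3.1 circ [ 601.2 -284. ] 108.6 [ 43. 108.  59.]
[94. 95.] 2387 top 0.0103 [596.2 155.5] [110.   56.5] 3.2 circ [595.8 154.6] 60.5 [240. 192. 143.]
[ 10. 194.] 1211 top 0.0328 [438.9 343.8] [44.7 11.8] 7.8 circ [438.2 348.9] 22.3 [218. 219. 224.]
[264. 187.] 1655 top 0.0448 [476.6 -94.7] [50.6 50. ] 89.7 circ [476.3 -95. ] 25.6 [ 73. 142. 236.]
[119. 200.] 2392 top 0.0124 [439.5 116.5] [110.7  55.4] 5.3 circ [439.7 116.3] 60.1 [231. 188. 142.]
```

View pics/w1.png

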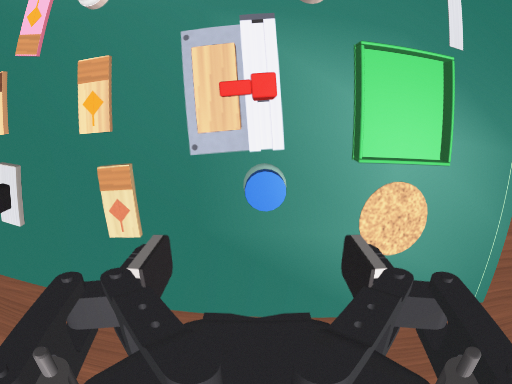

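Wrist view: jar cap at (265,190), dog block at (263,86), rail from (257,16) to (268,150), pile (216,88), cork (393,218), tray (403,103). Next I'll fit the bed, the dog and the cork.

```bash
python3 - <<'E'
from h import *
im,d,c=load('w1'); P=cloud(im,d,c,True); z=P[...,2]
hsv=cv2.cvtColor(im,cv2.COLOR_RGB2HSV); H,S,V=[hsv[...,i].astype(int) for i in range(3)]
R=np.zeros(z.shape,bool)
def fit(nm,m,box):
    k=np.zeros(z.shape,bool); a,b,e,f=box; k[b:f,a:e]=True
    m=(m&k).astype(np.uint8); n,l,s,ce=cv2.connectedComponentsWithStats(m); i=1+np.argmax(s[1:,4]); q=P[l==i]
    r=cv2.minAreaRect((q[:,:2]*1000).astype(np.float32)); cc,rr=cv2.minEnclosingCircle((q[:,:2]*1000).astype(np.float32))
    print(nm,s[i,4],'z',np.percentile(q[:,2],[10,50,90]).round(4),'rect',np.round(r[0],1),np.round(r[1],1),round(r[2],1),'circ',np.round(cc,1),round(rr,1))
bed=(178,10,290,158)
fit('pile',(H>8)&(H<25)&(S>60)&(V>120),bed)
fit('rail',(S<40)&(V>200)&(z>.015)&(z<.03),bed)
fit('plate',(S<80)&(z<.012)&(H>95)&(H<135)&(V>80),bed)
fit('bedall',(z>.004)&(z<.09)&((H<30)|(H>95)),bed)
fit('block',((H<8)|(H>172))&(S>150)&(z>.075),bed)
fit('armblock',((H<8)|(H>172))&(S>150)&(z>.055),bed)
fit('cork',(H>8)&(H<25)&(S>60),(350,170,440,262))
q=P[bed[1]:bed[3],bed[0]:bed[2]]
E
```

```text
pile 3517 z [0.0271 0.0282 0.0293] rect [604.9 -33.2] [120.1  75.7] 12.6 circ [604.6 -27.5] 64.2
rail 1323 z [0.0197 0.0208 0.0218] rect [610.5 -98.5] [169.5  15.4] 7.2 circ [610.5 -98.1] 84.9
plate 3424 z [0.0039 0.0049 0.006 ] rect [600.7 -21.5] [171.7  80.9] 6.8 circ [600.7 -21.4] 93.7
bedall 11615 z [0.0047 0.021  0.0309] rect [607.4 -44.1] [178.2 124.1] 7.2 circ [607.1 -44.1] 107.1
block 1057 z [0.0781 0.0858 0.0875] rect [588.6 -69.5] [43.2 59.1] 6.8 circ [596.7 -69.2] 30.6
armblock 1084 z [0.078  0.0857 0.0875] rect [588.6 -69.5] [43.2 59.1] 6.8 circ [596.7 -69.2] 30.6
cork 3792 z [-0.0002  0.0008  0.0019] rect [ 499.4 -231.4] [311.4 115.6] 45.2 circ [ 482.  -214.2] 159.2
```

>>> servo_tool --motion '[[[1, -0.22, -0.085, -0.8, 0], [1, -0.22, -0.085, -0.8, 0], [1, -0.22, -0.085, -0.8, 0], [1, 0, 0, -0.8, 0], [1, 0, 0, -0.8, 0], [1, 0, 0, -0.8, 0], [1, 0, 0, -0.7, 0], [1, 0, 0, -0.7, 0], [1, 0, 0, 0, 0], [0, 0, 0, 0, 0], [0, 0, 0, 0, 0], [0, 0, 0, 0, 0], [0, 0, 0, 0, 0], [0, 0, 0, 0, 0], [0, 0, 0, 0, 0]]]' --newtons 40

```text
t: 3.3
eef_pos: [0.4772, -0.0952, 0.0296]
tool_rot: [0.0, 1.0, 0.025, 0.001]
contact_force: [-2.2, -0.3, 4.7]
gripper_width: 0.642
grasp_force: 40.9
```

```bash
python3 - <<'E'
from h import *
im,d,c=load('w1'); P=cloud(im,d,c,True)
hsv=cv2.cvtColor(im,cv2.COLOR_RGB2HSV); H,S,V=[hsv[...,i].astype(int) for i in range(3)]
k=((H>8)&(H<25)&(S>60)); k[:170]=0;k[262:]=0;k[:,:350]=0;k[:,440:]=0
k=cv2.morphologyEx(k.astype(np.uint8),cv2.MORPH_OPEN,np.ones((7,7)))
q=P[k>0]; print(len(q),(q.min(0)+q.max(0))/2,np.ptp(q,0),np.median(q,0))
E
```

```text
3791 [ 0.46987567 -0.21950761  0.19655486] [0.19656322 0.27847532 0.39673772] [ 0.43477019 -0.29560892  0.00084331]
```

>>> servo_tool --motion '[[[0, 0, 0, 0.6, 0], [0, 0, 0, 0.6, 0], [0, -0.15, -0.7, 0, 0], [0, -0.15, -0.7, 0, 0], [0, -0.15, -0.7, 0, 0], [0, -0.15, -0.7, 0, 0], [0, -0.15, -0.7, 0, 0], [0, -0.15, -0.7, 0, 0], [0, -0.15, -0.8, 0, 0], [0, 0, 0, 0, 0], [0, 0, 0, -0.4, 0], [0, 0, 0, -0.4, 0], [0, 0, 0, -0.2, 0], [0, 0, 0, 0, 0], [0, 0, 0, 0, 0]]]'

```text
t: 4.8
eef_pos: [0.4347, -0.2946, 0.0364]
tool_rot: [0.0, 1.0, 0.026, 0.0]
contact_force: [-0.4, -0.3, -1.4]
gripper_width: 0.637
grasp_force: 43.0
```

>>> servo_tool --motion '[[[0, 0, 0, -0.06, 0], [0, 0, 0, -0.05, 0], [0, 0, 0, -0.03, 0], [0, 0, 0, 0, 0], [0, 0, 0, 0, 0]]]'

```text
t: 5.3
eef_pos: [0.4348, -0.2948, 0.0317]
tool_rot: [0.0, 1.0, 0.026, 0.0]
contact_force: [-2.7, 2.1, 14.3]
gripper_width: 0.643
grasp_force: 45.6
```

>>> servo_tool --motion '[[[1, 0, 0, 0, 0], [1, 0, 0, 0, 0], [1, 0, 0, 0, 0], [1, 0, 0, 0.3, 0], [1, 0, 0, 0.6, 0], [1, 0, 0, 0.8, 0], [1, 0.4, 0.9, 0.7, 0.2], [1, 0.4, 0.9, 0.7, 0.2], [1, 0.4, 0.9, 0.7, 0.2], [1, 0.4, 0.9, 0.7, 0], [1, 0.4, 0.9, 0.5, 0], [1, 0.4, 0.9, 0, 0], [1, 0, 0.4, 0, 0], [1, 0, 0, 0, 0], [1, 0, 0, 0, 0]]]'

```text
t: 6.8
eef_pos: [0.5299, -0.0633, 0.2304]
tool_rot: [0.0, 0.998, 0.062, -0.0]
contact_force: [0.5, 0.3, 0.2]
gripper_width: 0.999
grasp_force: 0.0
```

```bash
python3 w.py w2; python3 -c "
from h import *
print(bot.get_obs()['q'].round(3),bot.get_obs()['contact_force'])"
```

```text
6.85 [ 0.5298 -0.0641  0.2302] yaw 6.98
[27. 25.] 1257 top 0.0103 [712.1 292.8] [57.1 79.4] 79.1 circ [712.1 292. ] 46.4 [245. 165.  96.]
[346.   8.] 639 top 0.0542 [ 732.9 -144.5] [ 4.5 25.5] 9.7 circ [ 734.9 -144.2] 12.7 [208. 182. 177.]
[257. 104.] 10148 top 0.0792 [596.9 -67.9] [23.  59.5] 13.7 circ [595.8 -68.8] 30.4 [241. 204. 156.]
[ 92. 102.] 3032 top 0.0102 [596.6 155. ] [110.1  56. ] 3.1 circ [595.9 155.3] 60.7 [240. 191. 143.]
[430. 140.] 4020 top 0.0289 [ 601.5 -284.7] [160.5 152.4] 2.7 circ [ 600.7 -283.8] 108.2 [ 40. 101.  55.]
[  4. 204.] 584 top 0.0161 [436.4 332.5] [ 19.9 108.8] 80.3 circ [436.7 335. ] 54.5 [217. 218. 223.]
[114. 219.] 2711 top 0.0124 [439.6 116.5] [110.2  55.3] 5.7 circ [439.6 117.2] 60.2 [230. 177. 131.]
[415. 260.] 1245 top 0.0464 [ 439.7 -295.3] [50.3 39.6] 73.9 circ [ 433.9 -294.1] 26.0 [ 97. 162. 168.]
[ 0.307  0.296 -0.365  1.898  0.127  0.971 -1.564] [-0.49470845  0.45987027 -0.57588527]
```

View pics/w2.png

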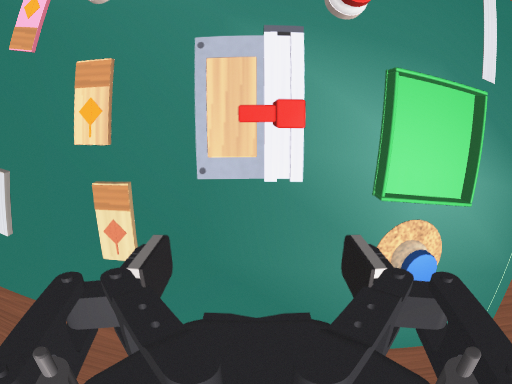

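Wrist view: the jar stands on the cork (413,262). Rail lips run from (285,30) to (284,180), pile is (207–257, 57–157), dog block (290,113). Now the precise bed fit by ray casting.

```bash
cat >> h.py <<'E'
def rays(c,uv,z0,wrist=False):
    f=192/np.tan(np.radians(float(c['fovy']))/2); uv=np.asarray(uv,float).reshape(-1,2)
    xy=(uv-[float(c['cx']),float(c['cy'])])/f
    if wrist:
        r=np.hypot(*xy.T)[:,None]+1e-9; xy=xy*np.tan(r)/r
    M=np.linalg.inv(c['view']); D=np.c_[xy,np.ones(len(xy))]@M[:3,:3].T; o=M[:3,3]
    return o+D*((z0-o[2])/D[:,2])[:,None]
def fitrect(f,mfun,box,z0,wrist=True,ksz=3):
    im,d,c=load(f); hsv=cv2.cvtColor(im,cv2.COLOR_RGB2HSV); H,S,V=[hsv[...,i].astype(int) for i in range(3)]
    k=mfun(H,S,V).astype(np.uint8); b=np.zeros_like(k); b[box[1]:box[3],box[0]:box[2]]=1
    k=cv2.morphologyEx(k*b,cv2.MORPH_OPEN,np.ones((ksz,ksz)))
    n,l,s,ce=cv2.connectedComponentsWithStats(k); i=1+np.argmax(s[1:,4])
    ct=np.concatenate([q for q in cv2.findContours((l==i).astype(np.uint8),0,1)[0]])[:,0]
    W=rays(c,ct,z0,wrist)[:,:2]*1000; r=cv2.minAreaRect(W.astype(np.float32)); return np.round(r[0],1),np.round(r[1],1),round(r[2],2),s[i]
E
python3 - <<'E'
from h import *
b=(190,25,310,185)
wood=lambda H,S,V:(H>7)&(H<27)&(S>50)&(V>140)
print('pile',fitrect('w2',wood,b,.0295))
wh=lambda H,S,V:(S<30)&(V>215)
print('rail',fitrect('w2',wh,b,.022,ksz=1))
print('plate',fitrect('w2',lambda H,S,V:(H>100)&(H<130)&(S>25)&(S<110)&(V>90)&(V<230),b,.006,ksz=2))
print('dogtop',fitrect('w2',lambda H,S,V:((H<6)|(H>174))&(S>180)&(V>205),(274,90,310,135),.088))
print('dogarm',fitrect('w2',lambda H,S,V:((H<6)|(H>174))&(S>180),(235,90,275,135),.080))
im,d,c=load('w2'); print(im[110,284:310],im[108:120,250])
E
```

```text
pile (array([600.7, -27.2]), array([108.4,  53.6]), 7.0, array([ 206,   57,   51,  100, 4697], dtype=int32))
rail (array([651.2, -78.3]), array([83., 43.]), 6.92, array([ 264,   32,   40,   73, 2675], dtype=int32))
plate (array([599.6, -23.8]), array([168.5,  79.1]), 7.05, array([ 196,   37,   69,  143, 4425], dtype=int32))
dogtop (array([599.8, -84.8]), array([24.1, 23.9]), 7.77, array([277, 100,  28,  28, 780], dtype=int32))
dogarm (array([596.3, -55.3]), array([14.6, 31.5]), 7.05, array([239, 105,  36,  17, 584], dtype=int32))
[[246  64  59]
 [246  65  58]
 [246  65  57]
 [246  65  58]
 [246  66  59]
 [246  66  59]
 [246  65  57]
 [247  67  59]
 [247  67  59]
 [247  67  60]
 [247  68  61]
 [247  67  60]
 [247  68  61]
 [247  68  61]
 [247  69  61]
 [247  69  62]
 [247  71  63]
 [247  71  62]
 [247  71  64]
 [247  68  60]
 [246  60  53]
 [171 104  94]
 [ 72 139 125]
 [ 72 144 129]
 [ 71 144 129]
 [ 71 145 131]] [[246  63  55]
 [246  62  56]
 [246  61  55]
 [246  62  55]
 [246  62  55]
 [246  64  57]
 [246  63  57]
 [246  62  55]
 [246  63  56]
 [246  60  53]
 [246  64  56]
 [246  62  55]]
```

>>> servo_tool --motion '[[[1, 0.125, -0.035, -0.05, 0.935], [1, 0.125, -0.035, -0.05, 0.935], [1, 0.125, -0.035, -0.05, 0.935], [1, 0.125, -0.035, -0.05, 0.935], [1, 0.125, -0.035, -0.05, 0.935], [1, 0.125, -0.035, -0.05, 0.935], [1, 0.125, -0.035, -0.05, 0.935], [1, 0.125, -0.035, -0.05, 0.935], [1, 0.125, -0.035, -0.05, 0.935], [1, 0.125, -0.035, -0.05, 0.935], [1, 0.125, -0.035, -0.05, 0.935], [1, 0.125, -0.035, -0.05, 0.935], [1, 0.125, -0.035, -0.05, 0.935], [1, 0.125, -0.035, -0.05, 0.935], [1, 0, 0, 0, 0], [1, 0, 0, 0, 0]]]' --newtons 30

```text
t: 8.45
eef_pos: [0.5997, -0.0838, 0.2018]
tool_rot: [-0.0, 0.664, 0.748, -0.0]
contact_force: [-0.9, 1.2, 0.5]
gripper_width: 0.997
grasp_force: 0.0
```

```bash
python3 w.py w3; python3 - <<'E'
from h import *
print('dogtop',fitrect('w3',lambda H,S,V:((H<6)|(H>174))&(S>180)&(V>205),(0,0,512,384),.088))
wood=lambda H,S,V:(H>7)&(H<27)&(S>50)&(V>140)
print('pile',fitrect('w3',wood,(150,0,360,200),.0295))
E
```

```text
8.5 [ 0.5998 -0.0833  0.202 ] yaw 96.82
[130.   7.] 1129 top 0.0123 [440.5  93.1] [ 24.3 111.4] 86.5 circ [440.9 100.9] 55.8 [238. 219. 171.]
[449.  75.] 4515 top 0.1376 [770.1  52.7] [25.2 25.2] 72.1 circ [769.9  52.6] 13.1 [171. 115.  58.]
[266. 152.] 12258 top 0.0791 [597.3 -55.8] [25.  34.6] 5.1 circ [597.4 -57.4] 20.1 [241. 200. 154.]
[386. 241.] 1405 top 0.059 [ 756.4 -134.9] [28.5 42.6] 50.8 circ [ 752.6 -139.6] 21.8 [224.  57.  50.]
[238. 287.] 2173 top 0.0288 [ 599.2 -241.2] [160.2  68.9] 4.8 circ [ 599.  -239.8] 84.3 [ 40. 100.  55.]
dogtop (array([600.1, -84.2]), array([24.4, 23.7]), 6.74, array([242, 182,  31,  29, 723], dtype=int32))
pile (array([600.3, -27.1]), array([109.1,  53.6]), 7.29, array([ 209,   97,  111,   55, 5736], dtype=int32))
```

View pics/w3.png

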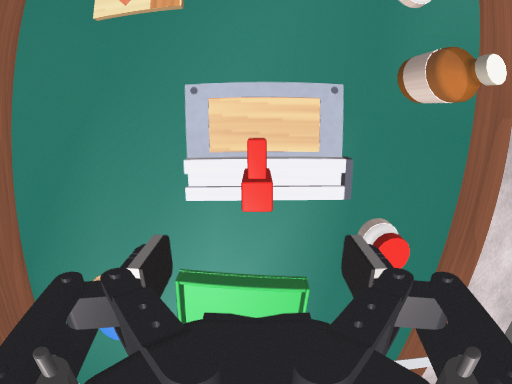

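Dog block top seen at (257,198), between the finger lines. Descending to grip its x faces.

>>> servo_tool --motion '[[[1, 0, -0.03, -0.7, 0], [1, 0, 0, -0.7, 0], [1, 0, 0, -0.7, 0], [1, 0, 0, -0.7, 0], [1, 0, 0, -0.5, 0], [1, 0, 0, -0.3, 0], [1, 0, 0, 0, 0], [0, 0, 0, 0, 0], [0, 0, 0, 0, 0], [0, 0, 0, 0, 0], [0, 0, 0, 0, 0], [0, 0, 0, 0, 0], [0, 0, 0, 0, 0], [0, 0, 0, 0, 0], [0, 0, 0, 0, 0]]]' --newtons 30

```text
t: 10.0
eef_pos: [0.6007, -0.0836, 0.0589]
tool_rot: [0.0, 0.662, 0.749, 0.0]
contact_force: [-1.4, -0.2, 6.2]
gripper_width: 0.302
grasp_force: 34.1
```

>>> servo_tool --motion '[[[0, -0.25, -0.031, 0, 0], [0, -0.25, -0.031, 0, 0], [0, -0.25, -0.031, 0, 0], [0, 0, 0, 0, 0]]]'

```text
t: 10.4
eef_pos: [0.5693, -0.0873, 0.0588]
tool_rot: [0.0, 0.662, 0.749, 0.0]
contact_force: [-0.4, 1.6, 7.9]
gripper_width: 0.299
grasp_force: 34.6
```

>>> servo_tool --motion '[[[0, -0.25, -0.031, 0, 0], [0, -0.25, -0.031, 0, 0], [0, -0.25, -0.031, 0, 0], [0, -0.25, -0.031, 0, 0], [0, -0.25, -0.031, 0, 0], [0, -0.25, -0.031, 0, 0], [0, -0.25, -0.031, 0, 0], [0, -0.25, -0.031, 0, 0], [0, 0, 0, 0, 0], [0, 0, 0, 0, 0]]]'

```text
t: 11.4
eef_pos: [0.4894, -0.0973, 0.0577]
tool_rot: [-0.001, 0.662, 0.749, -0.0]
contact_force: [0.1, 0.3, -2.9]
gripper_width: 0.297
grasp_force: 33.1
```

>>> servo_tool --motion '[[[0, 0, 0, 0.6, 0], [0, 0, 0, 0.6, 0], [0, 0, 0, 0.6, 0], [0, 0.46, -0.825, 0, 0], [0, 0.46, -0.825, 0, 0], [0, 0.46, -0.825, 0, 0], [0, 0.46, -0.825, 0, 0], [0, 0.46, -0.825, 0, 0], [0, 0.46, -0.825, 0, 0], [0, 0, 0, -0.5, 0], [0, 0, 0, -0.5, 0], [0, 0, 0, -0.4, 0], [0, 0, 0, -0.2, 0], [0, 0, 0, 0, 0], [0, 0, 0, 0, 0]]]'

```text
t: 12.9
eef_pos: [0.6012, -0.2949, 0.0666]
tool_rot: [0.0, 0.662, 0.749, 0.0]
contact_force: [0.7, 0.3, -2.2]
gripper_width: 0.3
grasp_force: 33.2
```

>>> servo_tool --motion '[[[0, 0, 0, -0.1, 0], [0, 0, 0, -0.08, 0], [0, 0, 0, -0.06, 0], [0, 0, 0, -0.04, 0], [0, 0, 0, 0, 0], [0, 0, 0, 0, 0]]]'

```text
t: 13.5
eef_pos: [0.6009, -0.2952, 0.0578]
tool_rot: [0.001, 0.662, 0.749, -0.001]
contact_force: [-7.0, 1.5, 18.0]
gripper_width: 0.303
grasp_force: 35.7
```

>>> servo_tool --motion '[[[1, 0, 0, 0, 0], [1, 0, 0, 0, 0], [1, 0, 0, 0, 0], [1, 0, 0, 0.4, 0], [1, 0, 0, 0.9, 0], [1, 0, 0, 1, 0], [1, -0.288, 0.736, 0.09, -0.95], [1, -0.288, 0.736, 0.09, -0.95], [1, -0.288, 0.736, 0.09, -0.95], [1, -0.288, 0.736, 0.09, -0.95], [1, -0.288, 0.736, 0.09, -0.95], [1, -0.288, 0.736, 0.09, -0.95], [1, -0.288, 0.736, 0.09, -0.95], [1, -0.288, 0.736, 0.09, -0.95], [1, -0.288, 0.736, 0.09, -0.95], [1, -0.288, 0.736, 0.09, -0.95], [1, -0.288, 0.736, 0.09, -0.95], [1, -0.288, 0.736, 0.09, -0.95], [1, -0.288, 0.736, 0.09, -0.95], [1, -0.288, 0.736, 0.09, -0.95]]]'

```text
t: 15.5
eef_pos: [0.439, 0.1187, 0.1985]
tool_rot: [-0.0, 0.999, 0.047, 0.001]
contact_force: [-0.3, 0.5, -0.6]
gripper_width: 1.002
grasp_force: 0.0
```

>>> servo_tool --motion '[[[1, 0, 0, 0, 0], [1, 0, 0, 0, 0]]]'

```text
t: 15.7
eef_pos: [0.4395, 0.1179, 0.1982]
tool_rot: [-0.0, 0.999, 0.051, 0.001]
contact_force: [0.9, -0.6, -0.1]
gripper_width: 1.004
grasp_force: 0.0
```

```bash
python3 w.py w4; python3 - <<'E'
from h import *
im,d,c=snap('scene','s4')
a=[cv2.resize(cv2.imread('pics/w4.png'),(400,300)),cv2.resize(im[195:345,85:285,::-1],(400,300))]
cv2.imwrite('pics/c4.png',np.hstack(a))
E
```

```text
15.75 [0.4397 0.1169 0.1979] yaw 5.71
[57. 38.] 2675 top 0.0141 [596. 379.] [105.   56.9] 2.9 circ [596.1 379.6] 58.8 [243. 214. 161.]
[235.  39.] 4093 top 0.0099 [584.7 154.9] [88.6 54.6] 3.1 circ [585.2 154.3] 51.1 [246. 217. 164.]
[412.  54.] 6700 top 0.0287 [600.3 -27. ] [110.9  55.5] 6.8 circ [599.9 -27.3] 61.0 [242. 213. 161.]
[455.  64.] 1546 top 0.0214 [605.7 -98.9] [161.1  17.4] 6.9 circ [ 606.  -100.6] 80.6 [245. 245. 247.]
[509. 103.] 522 top 0.0165 [ 595.9 -209.7] [157.4   4.6] 3.7 circ [ 595.9 -209.6] 78.7 [40. 98. 54.]
[ 63. 161.] 3595 top 0.0507 [438.4 353. ] [22.8 44.1] 84.3 circ [438.1 353.2] 23.2 [227. 228. 232.]
[258. 175.] 5145 top 0.0121 [439.  116.6] [109.7  54.4] 5.5 circ [439.2 116.8] 60.5 [241. 220. 171.]
[  6. 159.] 601 top 0.0161 [435. 473.] [44.2 53.7] 53.7 circ [435.1 473.8] 34.0 [230. 231. 235.]
```

View pics/c4.png

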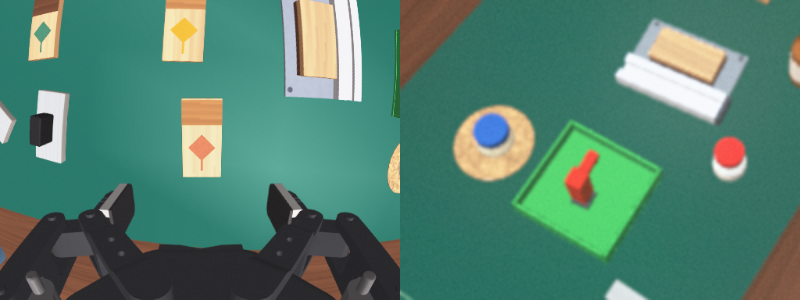

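The dog stands in the green tray (580,180) and the jar on the cork (492,132). The tile is centred between the fingers, so I'll grasp it.

>>> servo_tool --motion '[[[0.82, 0, 0, -0.9, 0], [0.82, 0, 0, -0.9, 0], [0.82, 0, 0, -0.9, 0], [0.82, 0, 0, -0.9, 0], [0.82, 0, 0, -0.5, 0], [0.82, 0, 0, -0.2, 0], [0.82, 0, 0, -0.13, 0], [0.82, 0, 0, 0, 0], [0, 0, 0, 0, 0], [0, 0, 0, 0, 0], [0, 0, 0, 0, 0], [0, 0, 0, 0, 0], [0, 0, 0, 0, 0]]]' --newtons 30

```text
t: 17.1
eef_pos: [0.4402, 0.1172, 0.0212]
tool_rot: [-0.0, 0.999, 0.049, 0.001]
contact_force: [-0.6, -0.4, 7.5]
gripper_width: 0.621
grasp_force: 32.1
```

>>> servo_tool --motion '[[[0, 0, 0, 0.5, 0], [0, 0, 0, 1, 0], [0, 0, 0, 1, 0], [0, 0.672, -0.599, 0, 0.2], [0, 0.672, -0.599, 0, 0], [0, 0.672, -0.599, 0, 0], [0, 0.672, -0.599, 0, 0], [0, 0.672, -0.599, 0, 0], [0, 0.672, -0.599, 0, 0], [0, 0, 0, 0, 0], [0, 0, 0, 0, 0], [0, 0, 0, 0, 0]]]'

```text
t: 18.3
eef_pos: [0.5998, -0.0256, 0.1202]
tool_rot: [-0.0, 0.998, 0.062, -0.0]
contact_force: [-0.0, 0.1, -1.3]
gripper_width: 0.621
grasp_force: 32.3
```

```bash
python3 w.py w5 | grep -v None; python3 -c "
from h import *
print(bot.get_obs()['contact_force'])"
```

```text
18.35 [ 0.5998 -0.0254  0.1202] yaw 7.1
[55. 13.] 1930 top 0.0591 [740.1 167.2] [43.  16.6] 80.9 circ [745.7 166.3] 21.5 [229. 227. 173.]
[183.   4.] 448 top 0.0307 [745.3  52.8] [ 4.1 26.7] 0.1 circ [747.3  52.8] 13.4 [145. 129. 122.]
[428.  34.] 4039 top 0.0592 [ 752.2 -140.9] [42.1 43.2] 56.9 circ [ 752.1 -141.1] 22.3 [230.  59.  51.]
[270. 223.] 35704 top 0.1543 [600.6 -25.7] [ 27.8 120.2] 7.2 circ [601.3 -25.6] 60.9 [214. 144.  96.]
[ 65. 174.] 5131 top 0.0102 [596.4 155.3] [110.5  56.5] 3.4 circ [596.3 155. ] 60.4 [238. 186. 134.]
[462. 228.] 3810 top 0.0287 [ 600.4 -273.3] [161.4 130.2] 3.3 circ [ 599.7 -273.7] 102.6 [39. 94. 53.]
[503. 229.] 657 top 0.0641 [ 595.7 -251.6] [ 6.5 15.5] 86.0 circ [ 595.6 -253. ] 7.8 [102.  50.  51.]
[ 0.51520058  0.40459889 -0.57945496]
```

View pics/w5.png

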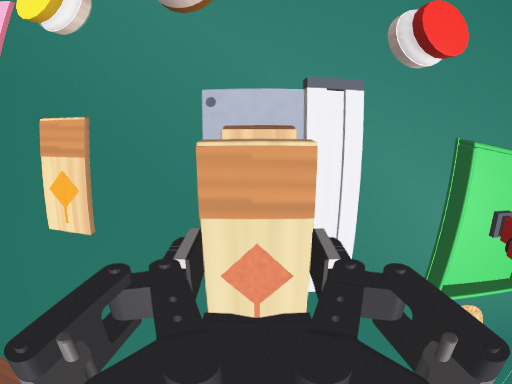

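Held tile's far edge runs (197,147)–(317,146), with the pile's far edge behind it at about row 130.

```bash
cat > held.py <<'E'
from h import *
import sys
# points of the held tile's top by depth: far edge + left/right edges
f,zt=sys.argv[1],float(sys.argv[2]); im,d,c=load(f); P=cloud(im,d,c,True)
q=P[(abs(P[...,2]-zt)<.004)]; q=q[np.hypot(q[:,0]-.6,q[:,1]+.027)<.08]*1000
print('n',len(q),'z',np.median(q[:,2]))
a=np.radians(float(sys.argv[3])); ex=np.array([np.cos(a),np.sin(a)]); ey=np.array([-ex[1],ex[0]])
X=q[:,:2]@ex; Y=q[:,:2]@ey
s=X>np.percentile(X,40)
sel=(X>X.max()-45)&(X<X.max()-5)
# edges per bin for yaw
b=np.arange(X.max()-40,X.max()-5,5); L=[Y[(X>t)&(X<t+5)].max() for t in b];R=[Y[(X>t)&(X<t+5)].min() for t in b]
print('yaw+',np.degrees(np.polyfit(b,L,1)[0]),np.degrees(np.polyfit(b,R,1)[0]),'width',np.mean(L)-np.mean(R))
xc=np.percentile(X,99.7)-55; yc=(np.mean(L)+np.mean(R))/2
print('held centre',(xc*ex+yc*ey).round(1), 'TCP',bot.get_obs()['eef_pos'].round(4))
E
python3 held.py w5 .110 7.0
python3 - <<'E'
from h import *
im,d,c=load('w5'); P=cloud(im,d,c,True)
print(P[200,200:320:20].round(4)); print(P[120:150:2,256].round(4))
E
```

```text
n 19722 z 109.94424772524846
yaw+ 0.34925378892558007 -0.3946194583297709 width 53.94989802354867
held centre [598.8 -25.9] TCP [ 0.5998 -0.0254  0.1202]
[[ 0.6233  0.0034  0.1094]
 [ 0.6247 -0.0059  0.1101]
 [ 0.6648 -0.018   0.2397]
 [ 0.6267 -0.0241  0.1091]
 [ 0.6279 -0.0332  0.1094]
 [ 0.6291 -0.0423  0.1096]]
[[ 0.6604 -0.0178  0.0047]
 [ 0.6589 -0.0179  0.0049]
 [ 0.6573 -0.0181  0.0042]
 [ 0.6561 -0.0183  0.0158]
 [ 0.6549 -0.0185  0.021 ]
 [ 0.6538 -0.0187  0.0284]
 [ 0.6524 -0.0188  0.0287]
 [ 0.6509 -0.019   0.0275]
 [ 0.6496 -0.0192  0.0284]
 [ 0.6482 -0.0193  0.0288]
 [ 0.6533 -0.019   0.1054]
 [ 0.6527 -0.0191  0.1087]
 [ 0.6519 -0.0192  0.1096]
 [ 0.651  -0.0193  0.1091]
 [ 0.6501 -0.0194  0.1092]]
```

>>> servo_tool --motion '[[[0, 0.038, -0.03, -0.6, 0], [0, 0, 0, -0.6, 0], [0, 0, 0, -0.35, 0], [0, 0, 0, 0, 0], [0, 0, 0, 0, 0]]]'

```text
t: 18.85
eef_pos: [0.6022, -0.0272, 0.0586]
tool_rot: [-0.0, 0.998, 0.061, 0.0]
contact_force: [0.3, 0.5, -0.7]
gripper_width: 0.623
grasp_force: 32.3
```

>>> servo_tool --motion '[[[0, 0, 0, -0.04, 0], [0, 0, 0, -0.04, 0], [0, 0, 0, -0.03, 0], [0, 0, 0, -0.03, 0], [0, 0, 0, -0.02, 0], [0, 0, 0, 0, 0]]]'

```text
t: 19.45
eef_pos: [0.6021, -0.0279, 0.0516]
tool_rot: [-0.0, 0.998, 0.061, -0.0]
contact_force: [1.1, 0.0, -1.0]
gripper_width: 0.625
grasp_force: 32.3
```

```bash
python3 w.py w6 >/dev/null; python3 held.py w6 .0445 7.0;  python3 -c "
from h import *
print(bot.get_obs()['contact_force'])"
```

```text
n 18355 z 41.432501268615724
yaw+ -0.24425698066252474 -0.4537011016406005 width 53.86981641110644
held centre [600.8 -28.2] TCP [ 0.6022 -0.0279  0.0516]
[-0.04242926  0.08029533 -0.66531493]
```

>>> servo_tool --motion '[[[0, -0.01, 0.025, 0, 0], [0, 0, 0, -0.02, 0], [0, 0, 0, -0.015, 0], [0, 0, 0, -0.015, 0], [0, 0, 0, 0, 0]]]'

```text
t: 20.0
eef_pos: [0.6019, -0.0266, 0.051]
tool_rot: [0.0, 0.998, 0.061, 0.0]
contact_force: [-4.6, 0.7, 11.2]
gripper_width: 0.618
grasp_force: 33.5
```

>>> servo_tool --motion '[[[0.7, 0, 0, 0, 0], [0.8, 0, 0, 0, 0], [0.9, 0, 0, 0, 0], [1, 0, 0, 0, 0], [1, 0, 0, 0.3, 0], [1, 0, 0, 1, 0], [1, 0, 0, 1, 0], [1, 0, 0, 1, 0], [1, 0, 0, 0, 0], [1, 0, 0, 0, 0]]]'

```text
t: 21.0
eef_pos: [0.6024, -0.0269, 0.1835]
tool_rot: [0.0, 0.998, 0.061, 0.001]
contact_force: [0.6, 0.0, 0.1]
gripper_width: 1.0
grasp_force: 0.0
```

```bash
cat > st.py <<'E'
from h import *
import sys
f,zt=sys.argv[1],float(sys.argv[2]); im,d,c=snap('wrist',f); P=cloud(im,d,c,True)
q=P[abs(P[...,2]-zt)<.004]; q=q[np.hypot(q[:,0]-.6,q[:,1]+.027)<.075]*1000
r=cv2.minAreaRect(q[:,:2].astype(np.float32)); print('stack top',np.median(q[:,2]),np.round(r[0],1),np.round(r[1],1),r[2],bot.get_obs()['eef_pos'].round(4))
q=P[abs(P[...,2]-.0288)<.004]; q=q[np.hypot(q[:,0]-.6,q[:,1]+.027)<.065]*1000; print('old pile seen',len(q))
E
python3 st.py w7 .0415
```

```text
stack top 40.792656358371346 [601.3 -26.6] [109.1  54.6] 7.075794696807861 [ 0.6015 -0.027   0.1819]
old pile seen 0
```

View pics/w7.png

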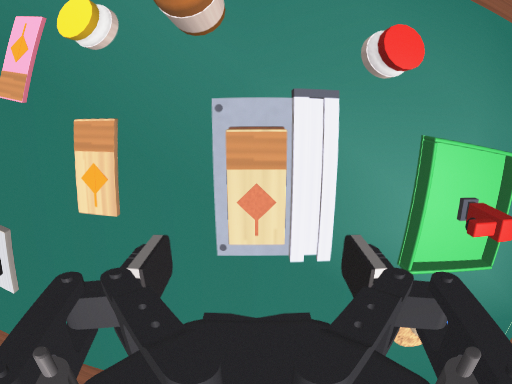

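First tile is flush at (256,188). Moving to tile 2 at (97,167).

>>> servo_tool --motion '[[[1, -0.025, 0.91, 0, -0.11], [1, -0.025, 0.91, 0, -0.11], [1, -0.025, 0.91, 0, -0.11], [1, -0.025, 0.91, 0, -0.11], [1, -0.025, 0.91, 0, -0.11], [0.82, 0, 0, -0.5, 0], [0.82, 0, 0, 0, 0], [0.82, 0, 0, 0, 0]]]'

```text
t: 21.85
eef_pos: [0.5959, 0.1538, 0.1603]
tool_rot: [0.001, 1.0, 0.028, -0.002]
contact_force: [0.1, 0.5, -0.3]
gripper_width: 0.819
grasp_force: 0.0
```

```bash
python3 w.py w8
```

```text
21.9 [0.5966 0.1536 0.1611] yaw 3.12
[123.  50.] 4970 top 0.0101 [725.2 291.2] [ 56.2 105.9] 80.2 circ [725.5 291.1] 58.8 [247. 190. 203.]
[252.  18.] 2024 top 0.0594 [741.1 165.3] [20.1 41.4] 2.5 circ [748.8 165.7] 20.8 [245. 243.  72.]
[385.  16.] 2702 top 0.0929 [751.9  49.3] [12.4 41.9] 14.1 circ [756.8  50.5] 21.0 [149. 115.  61.]
[505.  72.] 493 top 0.0267 [ 750.8 -121.6] [11.4 40.1] 90.0 circ [ 750.8 -126.7] 20.1 [170. 153. 146.]
[446. 186.] 9852 top 0.0411 [600.7 -26.5] [110.6  56.3] 7.2 circ [600.5 -26.7] 60.6 [233. 161. 131.]
[ 54. 171.] 3792 top 0.0142 [599. 379.] [109.7  57. ] 3.1 circ [599.4 377.8] 60.5 [212.  173.5 131.5]
[254. 181.] 6479 top 0.01 [596.  155.6] [110.6  54.4] 2.8 circ [596.3 154.9] 60.9 [244. 205. 153.]
[182. 248.] 431 top 0.1587 [595.3 189.1] [23.3  6.9] 20.0 circ [594.4 191.8] 11.7 [46. 43. 45.]
[331. 248.] 434 top 0.1586 [599.3 118.2] [ 6.  22.8] 76.7 circ [598.7 115.6] 11.4 [37. 36. 37.]
[ 16. 279.] 1330 top 0.0348 [450.3 485.1] [29.8 14.9] 12.6 circ [448.8 492.1] 14.9 [197.5 192.  190.5]
```

>>> servo_tool --motion '[[[0.82, 0, 0.04, -0.9, 0], [0.82, 0, 0, -0.9, 0], [0.82, 0, 0, -0.9, 0], [0.82, 0, 0, -0.5, 0], [0.82, 0, 0, -0.32, 0], [0.82, 0, 0, 0, 0], [0.7, 0, 0, 0, 0], [0, 0, 0, 0, 0], [0, 0, 0, 0, 0], [0, 0, 0, 0, 0], [0, 0, 0, 0, 0], [0, 0, 0, 0, 0]]]' --newtons 30

```text
t: 23.1
eef_pos: [0.598, 0.157, 0.0226]
tool_rot: [-0.0, 1.0, 0.028, 0.001]
contact_force: [-0.9, -1.1, 7.0]
gripper_width: 0.619
grasp_force: 32.3
```

>>> servo_tool --motion '[[[0, 0, 0, 0.5, 0], [0, 0, 0, 1, 0], [0, 0, 0, 0.8, 0], [0, 0.022, -0.915, 0, 0.11], [0, 0.022, -0.915, 0, 0.11], [0, 0.022, -0.915, 0, 0.11], [0, 0.022, -0.915, 0, 0.11], [0, 0.022, -0.915, 0, 0.11], [0, 0, 0, 0, 0], [0, 0, 0, -0.5, 0], [0, 0, 0, -0.3, 0], [0, 0, 0, 0, 0], [0, 0, 0, 0, 0]]]'

```text
t: 24.4
eef_pos: [0.601, -0.0256, 0.0809]
tool_rot: [-0.0, 0.998, 0.062, -0.0]
contact_force: [-0.3, 1.0, -1.0]
gripper_width: 0.618
grasp_force: 31.9
```

```bash
python3 w.py w9 | head -1; python3 held.py w9 .067 7.0
```

```text
24.45 [ 0.6015 -0.0256  0.0813] yaw 7.05
n 18934 z 67.35671893225039
yaw+ 0.08015408865274437 -0.058746305949675365 width 53.85235475927861
held centre [599.1 -26. ] TCP [ 0.6015 -0.0256  0.0813]
```

>>> servo_tool --motion '[[[0, 0.033, -0.025, -0.2, 0], [0, 0, 0, -0.1, 0], [0, 0, 0, 0, 0], [0, 0, 0, -0.02, 0], [0, 0, 0, -0.02, 0], [0, 0, 0, -0.02, 0], [0, 0, 0, 0, 0]]]'

```text
t: 25.15
eef_pos: [0.6025, -0.0273, 0.0665]
tool_rot: [0.0, 0.998, 0.061, 0.0]
contact_force: [0.3, -0.4, -1.2]
gripper_width: 0.618
grasp_force: 31.9
```

```bash
python3 w.py w10 | head -1; python3 held.py w10 .053 7.0
```

```text
25.2 [ 0.6025 -0.0273  0.0665] yaw 7.0
n 18976 z 52.924328941587646
yaw+ 0.21366648008800024 -0.14779407819862259 width 53.84219574744408
held centre [600.5 -27.7] TCP [ 0.6025 -0.0273  0.0665]
```

>>> servo_tool --motion '[[[0, 0, 0.015, -0.015, 0], [0, 0, 0, -0.015, 0], [0, 0, 0, -0.015, 0], [0, 0, 0, -0.01, 0], [0, 0, 0, 0, 0]]]'

```text
t: 25.7
eef_pos: [0.6025, -0.0266, 0.0643]
tool_rot: [0.0, 0.998, 0.061, -0.0]
contact_force: [-1.1, -0.2, -0.1]
gripper_width: 0.62
grasp_force: 32.0
```

>>> servo_tool --motion '[[[0, 0, 0, -0.012, 0], [0, 0, 0, -0.012, 0], [0, 0, 0, 0, 0]]]'

```text
t: 26.0
eef_pos: [0.6025, -0.0267, 0.0643]
tool_rot: [0.0, 0.998, 0.061, 0.0]
contact_force: [-3.2, 0.3, 7.6]
gripper_width: 0.617
grasp_force: 32.9
```

>>> servo_tool --motion '[[[0.7, 0, 0, 0, 0], [0.8, 0, 0, 0, 0], [0.9, 0, 0, 0, 0], [1, 0, 0, 0, 0], [1, 0, 0, 0.3, 0], [1, 0, 0, 1, 0], [1, 0, 0, 1, 0], [1, 0, 0, 1, 0], [1, 0, 0, 0, 0], [1, 0, 0, 0, 0]]]'

```text
t: 27.0
eef_pos: [0.6031, -0.0267, 0.1971]
tool_rot: [0.0, 0.998, 0.061, 0.001]
contact_force: [0.5, -1.1, 0.3]
gripper_width: 0.999
grasp_force: 0.0
```

```bash
python3 st.py w11 .052
```

```text
stack top 50.765007442903965 [600.6 -26.9] [109.6  54.5] 6.964871406555176 [ 0.6022 -0.0268  0.1956]
old pile seen 0
```

>>> servo_tool --motion '[[[1, -0.01, 0.92, 0, -0.053], [1, -0.01, 0.92, 0, -0.053], [1, -0.01, 0.92, 0, -0.053], [1, -0.01, 0.92, 0, -0.053], [1, -0.01, 0.92, 0, -0.053], [1, -0.01, 0.92, 0, -0.053], [1, -0.01, 0.92, 0, -0.053], [1, -0.01, 0.92, 0, -0.053], [1, -0.01, 0.92, 0, -0.053], [1, -0.01, 0.92, 0, -0.053], [1, -0.01, 0.92, 0, -0.053], [0.82, 0, 0, -0.6, 0], [0.82, 0, 0, -0.3, 0], [0.82, 0, 0, 0, 0], [0.82, 0, 0, 0, 0]]]'

```text
t: 28.55
eef_pos: [0.5985, 0.3764, 0.1586]
tool_rot: [0.001, 1.0, 0.025, -0.001]
contact_force: [0.4, 0.2, -0.3]
gripper_width: 0.821
grasp_force: 0.0
```

```bash
python3 w.py w12
```

```text
28.6 [0.5988 0.3769 0.1595] yaw 2.89
[353.  58.] 6001 top 0.0098 [727.4 291.4] [ 55.1 110.6] 80.7 circ [727.  291.5] 60.4 [247. 210. 225.]
[474.  53.] 2482 top 0.0589 [752.3 166.5] [42.4 43.1] 5.7 circ [752.7 166.5] 22.6 [232. 229.  73.]
[253. 182.] 6708 top 0.014 [598.8 379.2] [109.6  54.7] 2.6 circ [599.4 379.3] 60.0 [243. 215. 163.]
[178. 249.] 569 top 0.1587 [599.  412.7] [22.6 14.2] 40.6 circ [596.9 415. ] 12.0 [48. 45. 47.]
[335. 249.] 567 top 0.1589 [602.6 339.9] [13.8 22.6] 55.1 circ [600.8 337.5] 11.9 [40. 38. 39.]
[273. 298.] 1663 top 0.0159 [471.2 351. ] [54.8 44.9] 85.2 circ [470.4 351.3] 34.1 [234. 235. 239.]
[ 16. 314.] 721 top 0.0253 [390.8 731.3] [ 48.2 100.4] 40.0 circ [372.8 716.2] 50.2 [213. 146.  94.]
```

>>> servo_tool --motion '[[[0.82, 0, 0.05, -0.9, 0], [0.82, 0, 0, -0.9, 0], [0.82, 0, 0, -0.9, 0], [0.82, 0, 0, -0.5, 0], [0.82, 0, 0, -0.24, 0], [0.82, 0, 0, 0, 0], [0.7, 0, 0, 0, 0], [0, 0, 0, 0, 0], [0, 0, 0, 0, 0], [0, 0, 0, 0, 0], [0, 0, 0, 0, 0], [0, 0, 0, 0, 0]]]' --newtons 30

```text
t: 29.8
eef_pos: [0.5994, 0.3812, 0.0241]
tool_rot: [-0.001, 1.0, 0.026, 0.002]
contact_force: [-0.8, -0.8, 6.6]
gripper_width: 0.622
grasp_force: 32.9
```

>>> servo_tool --motion '[[[0, 0, 0, 0.5, 0], [0, 0, 0, 1, 0], [0, 0, 0, 1, 0], [0, 0.007, -0.923, 0, 0.053], [0, 0.007, -0.923, 0, 0.053], [0, 0.007, -0.923, 0, 0.053], [0, 0.007, -0.923, 0, 0.053], [0, 0.007, -0.923, 0, 0.053], [0, 0.007, -0.923, 0, 0.053], [0, 0.007, -0.923, 0, 0.053], [0, 0.007, -0.923, 0, 0.053], [0, 0.007, -0.923, 0, 0.053], [0, 0.007, -0.923, 0, 0.053], [0, 0.007, -0.923, 0, 0.053], [0, 0, 0, 0, 0], [0, 0, 0, -0.4, 0], [0, 0, 0, -0.2, 0], [0, 0, 0, 0, 0], [0, 0, 0, 0, 0]]]'

```text
t: 31.7
eef_pos: [0.6009, -0.0244, 0.0973]
tool_rot: [-0.0, 0.998, 0.062, -0.0]
contact_force: [-0.2, 0.2, -0.5]
gripper_width: 0.622
grasp_force: 32.1
```

```bash
python3 w.py w13 | head -1; python3 - <<'E'
from h import *
im,d,c=load('w13');P=cloud(im,d,c,True);print(P[180:300:30,225].round(4))
E
python3 held.py w13 .092 7.0
```

```text
31.75 [ 0.6012 -0.0247  0.0977] yaw 7.11
[[ 0.635  -0.006   0.0859]
 [ 0.621  -0.0074  0.0864]
 [ 0.6054 -0.0087  0.0857]
 [ 0.5889 -0.0101  0.086 ]]
n 668 z 91.78288888380156
yaw+ -34.85002629490557 25.576230957519623 width 37.122159558100705
held centre [595.5 -27.7] TCP [ 0.6012 -0.0247  0.0977]
```

```bash
python3 held.py w13 .086 7.0
```

```text
n 19703 z 86.35701798671793
yaw+ 0.7551655570866868 -0.2692134725592395 width 53.88830591148462
held centre [600.1 -24.6] TCP [ 0.6012 -0.0247  0.0977]
```

>>> servo_tool --motion '[[[0, 0.012, -0.058, -0.25, 0], [0, 0, 0, -0.15, 0], [0, 0, 0, -0.06, 0], [0, 0, 0, 0, 0], [0, 0, 0, 0, 0]]]'

```text
t: 32.25
eef_pos: [0.6017, -0.0282, 0.0793]
tool_rot: [-0.0, 0.998, 0.061, 0.0]
contact_force: [0.1, -0.5, -0.5]
gripper_width: 0.618
grasp_force: 32.1
```

```bash
python3 w.py w14 | head -1; python3 held.py w14 .067 7.0
```

```text
32.3 [ 0.6019 -0.0282  0.0795] yaw 7.0
n 19689 z 68.3722482151586
yaw+ 0.15875855970243372 -0.3186094257551639 width 53.894939488286255
held centre [601.1 -28.5] TCP [ 0.6019 -0.0282  0.0795]
```

>>> servo_tool --motion '[[[0, -0.01, 0.032, 0, 0], [0, 0, 0, -0.02, 0], [0, 0, 0, -0.02, 0], [0, 0, 0, -0.015, 0], [0, 0, 0, -0.015, 0], [0, 0, 0, -0.012, 0], [0, 0, 0, 0, 0]]]'

```text
t: 33.0
eef_pos: [0.6012, -0.027, 0.076]
tool_rot: [-0.0, 0.998, 0.061, -0.0]
contact_force: [0.5, -0.6, -1.3]
gripper_width: 0.62
grasp_force: 32.1
```

>>> servo_tool --motion '[[[0, 0, 0, -0.012, 0], [0, 0, 0, -0.012, 0], [0, 0, 0, 0, 0]]]'

```text
t: 33.3
eef_pos: [0.6013, -0.027, 0.0757]
tool_rot: [0.0, 0.998, 0.061, 0.0]
contact_force: [-2.5, -0.9, 4.4]
gripper_width: 0.623
grasp_force: 32.7
```

>>> servo_tool --motion '[[[0, 0, 0, -0.008, 0], [0.7, 0, 0, 0, 0], [0.8, 0, 0, 0, 0], [0.9, 0, 0, 0, 0], [1, 0, 0, 0, 0], [1, 0, 0, 0.3, 0], [1, 0, 0, 1, 0], [1, 0, 0, 1, 0], [1, 0, 0, 0.8, 0], [1, 0, 0, 0, 0], [1, 0, 0, 0, 0]]]'

```text
t: 34.4
eef_pos: [0.6017, -0.027, 0.2002]
tool_rot: [0.0, 0.998, 0.061, 0.001]
contact_force: [-0.3, -0.2, -0.5]
gripper_width: 0.999
grasp_force: 0.0
```

```bash
python3 st.py w15 .065
```

```text
stack top 64.78577235258382 [600.7 -27.2] [109.2  54.7] 6.912342548370361 [ 0.6009 -0.0271  0.1988]
old pile seen 0
```

>>> servo_tool --motion '[[[1, -0.41, 0.95, 0, -0.19], [1, -0.41, 0.95, 0, -0.19], [1, -0.41, 0.95, 0, -0.19], [1, -0.41, 0.95, 0, -0.19], [1, -0.41, 0.95, 0, -0.19], [1, -0.41, 0.95, 0, -0.19], [1, -0.41, 0.95, 0, -0.19], [1, -0.41, 0.95, 0, -0.19], [1, -0.41, 0.95, 0, -0.19], [1, -0.41, 0.95, 0, -0.19], [1, 0, 0, 0, 0], [1, 0, 0, 0, 0]]]'

```text
t: 35.65
eef_pos: [0.4359, 0.3534, 0.1975]
tool_rot: [0.001, 0.999, -0.051, -0.001]
contact_force: [0.7, 0.9, 0.2]
gripper_width: 0.996
grasp_force: 0.0
```

```bash
python3 w.py w16; python3 - <<'E'
from h import *
im,d,c=load('w16'); P=cloud(im,d,c,True)
for zt in(.0155,.051):
    q=P[abs(P[...,2]-zt)<.004]; q=q[np.hypot(q[:,0]-.438,q[:,1]-.353)<.075]*1000
    r=cv2.minAreaRect(q[:,:2].astype(np.float32)); print(zt,len(q),np.round(r[0],1),np.round(r[1],1),r[2])
E
```

```text
35.7 [0.4369 0.3521 0.1975] yaw -6.03
[506.  26.] 714 top 0.0301 [627.3   3.6] [43.7  4.8] 7.1 circ [627.3   4.1] 21.8 [135.  91.  68.]
[255. 173.] 5306 top 0.0508 [437.7 353.7] [21.8 44.4] 83.4 circ [438.  354.3] 23.5 [236. 237. 241.]
[126. 176.] 4311 top 0.0508 [454.2 500.6] [44.2 22.3] 53.7 circ [454.5 500.3] 23.2 [236. 236. 240.]
[ 36. 256.] 4140 top 0.0252 [352.8 686.2] [104.4 143.4] 3.4 circ [354.1 684.8] 85.1 [226. 161. 103.]
0.0155 4113 [437.6 354.1] [ 54.5 110.1] 83.99156951904297
0.051 1103 [437.7 353.9] [21.8 44.3] 84.01883697509766
```

View pics/w16.png

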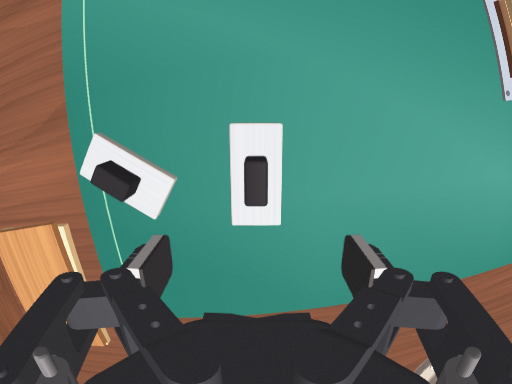

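Chosen presser at (256,174) (y=0.354) and the look-alike at (126,176) (y=0.50). The first is farther right and hasn't been disturbed. Gripping it.

>>> servo_tool --motion '[[[0.8, 0.015, 0.04, -0.9, 0], [0.8, 0, 0, -0.9, 0], [0.8, 0, 0, -0.9, 0], [0.8, 0, 0, -0.7, 0], [0.8, 0, 0, -0.4, 0], [0.8, 0, 0, 0, 0], [0.5, 0, 0, 0, 0], [0, 0, 0, 0, 0], [0, 0, 0, 0, 0], [0, 0, 0, 0, 0], [0, 0, 0, 0, 0], [0, 0, 0, 0, 0], [0, 0, 0, 0, 0], [0, 0, 0, 0, 0]]]' --newtons 50

```text
t: 37.1
eef_pos: [0.4387, 0.3552, 0.0483]
tool_rot: [-0.001, 0.999, -0.053, 0.001]
contact_force: [-0.4, -1.5, 5.6]
gripper_width: 0.247
grasp_force: 51.2
```

>>> servo_tool --motion '[[[0, 0, 0, 0.4, 0], [0, 0, 0, 1, 0], [0, 0, 0, 1, 0], [0, 0.405, -0.955, 0, 0.19], [0, 0.405, -0.955, 0, 0.19], [0, 0.405, -0.955, 0, 0.19], [0, 0.405, -0.955, 0, 0.19], [0, 0.405, -0.955, 0, 0.19], [0, 0.405, -0.955, 0, 0.19], [0, 0.405, -0.955, 0, 0.19], [0, 0.405, -0.955, 0, 0.19], [0, 0.405, -0.955, 0, 0.19], [0, 0.405, -0.955, 0, 0.19], [0, 0, 0, 0, 0], [0, 0, 0, -0.1, 0], [0, 0, 0, 0, 0], [0, 0, 0, 0, 0]]]'

```text
t: 38.8
eef_pos: [0.5992, -0.0256, 0.1389]
tool_rot: [-0.0, 0.998, 0.062, -0.0]
contact_force: [0.3, 0.8, -3.8]
gripper_width: 0.248
grasp_force: 50.1
```

```bash
python3 w.py w17 | head -1; python3 - <<'E'
from h import *
im,d,c=load('w17');P=cloud(im,d,c,True);print(P[100:300:20,215].round(4),P[100:300:20,300].round(4))
E
```

```text
38.85 [ 0.5994 -0.0258  0.139 ] yaw 7.14
[[ 6.726e-01  1.890e-02  4.900e-03]
 [ 6.555e-01  1.690e-02  5.600e-03]
 [ 6.486e-01  2.100e-03  1.050e-01]
 [ 6.381e-01  1.000e-03  1.051e-01]
 [ 6.277e-01 -1.000e-04  1.063e-01]
 [ 6.163e-01 -1.000e-03  1.051e-01]
 [ 6.048e-01 -1.900e-03  1.050e-01]
 [ 6.039e-01 -5.200e-03  1.291e-01]
 [ 6.095e-01 -8.700e-03  1.590e-01]
 [ 6.141e-01 -1.120e-02  1.802e-01]] [[ 0.6814 -0.0522  0.0058]
 [ 0.6644 -0.0548  0.004 ]
 [ 0.654  -0.0417  0.1048]
 [ 0.6436 -0.0432  0.1052]
 [ 0.6331 -0.0448  0.1055]
 [ 0.622  -0.0466  0.105 ]
 [ 0.6109 -0.0484  0.1058]
 [ 0.609  -0.0455  0.1293]
 [ 0.6148 -0.04    0.1616]
 [ 0.6127 -0.039   0.1724]]
```

View pics/w17.png

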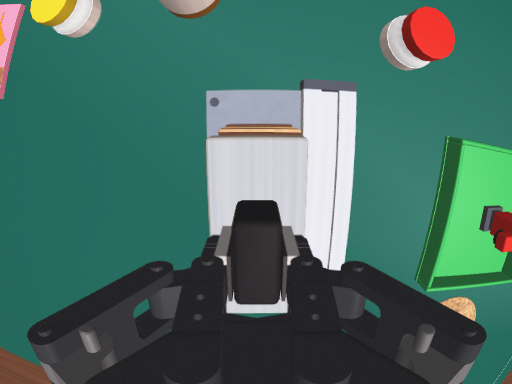

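The presser is held level, with its far edge at (207–308, 137).

```bash
python3 held.py w17 .1052 7.0
```

```text
n 8566 z 105.36277757530405
yaw+ -0.7734723145638103 0.807887618079436 width 53.72529424021343
held centre [598.1 -25.8] TCP [ 0.5994 -0.0258  0.139 ]
```

>>> servo_tool --motion '[[[0, 0.06, -0.032, -0.25, 0], [0, 0, 0, -0.15, 0], [0, 0, 0, -0.1, 0], [0, 0, 0, 0, 0], [0, 0, 0, 0, 0]]]'

```text
t: 39.35
eef_pos: [0.6022, -0.0286, 0.1186]
tool_rot: [-0.0, 0.998, 0.061, -0.0]
contact_force: [-0.1, 0.0, -3.9]
gripper_width: 0.251
grasp_force: 50.1
```

```bash
python3 w.py w18 | head -1; python3 held.py w18 .085 7.0
```

```text
39.4 [ 0.6024 -0.0286  0.1188] yaw 7.0
n 8542 z 85.09969120702246
yaw+ -0.890281596981026 0.9922441170420725 width 53.7125993203081
held centre [601.1 -28.9] TCP [ 0.6024 -0.0286  0.1188]
```

>>> servo_tool --motion '[[[0, -0.01, 0.042, -0.02, 0], [0, 0, 0, -0.02, 0], [0, 0, 0, -0.02, 0], [0, 0, 0, -0.015, 0], [0, 0, 0, -0.012, 0], [0, 0, 0, 0, 0]]]'

```text
t: 40.0
eef_pos: [0.6018, -0.0271, 0.1152]
tool_rot: [0.0, 0.998, 0.061, -0.0]
contact_force: [-0.6, 0.2, -4.1]
gripper_width: 0.244
grasp_force: 50.1
```

```bash
python3 w.py w19 | head -1; python3 held.py w19 .082 7.0
```

```text
40.05 [ 0.6019 -0.0271  0.1152] yaw 7.0
n 8542 z 81.74409649893695
yaw+ -1.2448971931086832 0.7616318656148207 width 53.71040847003833
held centre [600.8 -27.4] TCP [ 0.6019 -0.0271  0.1152]
```

>>> servo_tool --motion '[[[0, 0, 0.005, -0.012, 0], [0, 0, 0, -0.012, 0], [0, 0, 0, -0.01, 0], [0, 0, 0, 0, 0]]]'

```text
t: 40.45
eef_pos: [0.6019, -0.0268, 0.1141]
tool_rot: [0.0, 0.998, 0.061, 0.0]
contact_force: [-1.2, -1.1, -3.2]
gripper_width: 0.244
grasp_force: 50.4
```

>>> servo_tool --motion '[[[0, 0, 0, -0.01, 0], [0, 0, 0, -0.01, 0], [0, 0, 0, 0, 0]]]'

```text
t: 40.75
eef_pos: [0.6019, -0.0268, 0.114]
tool_rot: [0.0, 0.998, 0.061, 0.0]
contact_force: [-3.5, -1.1, 6.0]
gripper_width: 0.243
grasp_force: 51.4
```

Touch felt (-4 N to +6 N). Releasing and rising.

>>> servo_tool --motion '[[[0.4, 0, 0, 0, 0], [0.6, 0, 0, 0, 0], [0.9, 0, 0, 0, 0], [0.9, 0, 0, 0, 0], [0.9, 0, 0, 0.3, 0], [0.9, 0, 0, 0.8, 0], [0.9, 0, 0, 1, 0], [0.9, 0, 0, 1, 0], [0.9, 0, 0, 0, 0], [0.9, 0, 0, 0, 0]]]'

```text
t: 41.75
eef_pos: [0.6025, -0.0267, 0.2389]
tool_rot: [0.0, 0.998, 0.061, 0.002]
contact_force: [-0.5, 1.1, -0.6]
gripper_width: 0.9
grasp_force: 0.0
```

```bash
python3 st.py w20 .081; python3 - <<'E'
from h import *
snap('side','e1')
cv2.imwrite('pics/c20.png',np.hstack([cv2.resize(cv2.imread('pics/w20.png'),(400,300)),cv2.resize(cv2.imread('pics/e1.png')[130:250,190:350],(400,300))]))
E
```

```text
stack top 80.57121791322314 [601.2 -26.9] [109.5  54.5] 6.905180931091309 [ 0.6016 -0.0269  0.2374]
old pile seen 18
```

View pics/c20.png

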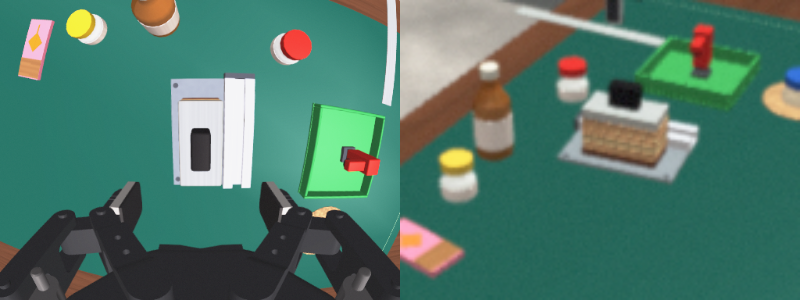

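The stack is flush with the presser on top (left 200,140; right 625,130), and the dog stands in the tray. One numeric check that the jar is still on the cork, then hand in.

```bash
python3 - <<'E'
from h import *
im,d,c=snap('scene','s9'); P=cloud(im,d,c); h=cv2.cvtColor(im,cv2.COLOR_RGB2HSV)
k=(h[...,0]>100)&(h[...,0]<125)&(h[...,1]>120)&(P[...,0]>.35)&(P[...,0]<.6)&(abs(P[...,1]+.25)<.3)&(P[...,2]<.1)
j=np.median(P[k],0); print('jar',j,k.sum())
k=(h[...,0]>8)&(h[...,0]<25)&(h[...,1]>60)&(np.hypot(P[...,0]-.435,P[...,1]+.295)<.1)
q=P[k]; print('cork',(np.percentile(q,2,0)+np.percentile(q,98,0))/2)
if k.any() and np.hypot(j[0]-.435,j[1]+.295)<.025: print(bot.hand_in())
E
```

```text
jar [ 0.43701373 -0.29714732  0.04595048] 210
cork [ 0.43226454 -0.29920615  0.00271677]
the job is handed in; nothing more can be done
None
```

Job handed in at about 42 s of the 210 s limit: the jar is on the cork mat, the dog is in the green tray, and the three wood tiles and then the steel presser are flush on the pile, each lowered until I felt it touch.

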